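# Sort sawn brass offcuts into the stock trays

## Robot

A 6-joint arm with a two-finger parallel gripper is mounted at the origin on the work surface. World frame = base frame: x ahead of the robot, y to its left, z up, the work surface at z = 0. Lengths are in mm, angles in rad, forces in N, time in s.
With the tool pointing down it reaches from about 325 to 875 mm from the base axis. Payload 4.4 kg.
Tool frame: the origin (TCP) lies at the very end of the fingers, on their centre line; the grasp point (between the pads) lies 19 mm behind it; z points along the fingers, y is the line along which they close (so a half turn about z gives the same grasp; the last joint's range is limited). The gripper opens to 85 mm and grips with 20 to 120 N. Pads are 22 mm wide; open, the fingers measure 114 mm over their backs; the gripper's body (76 mm by 85 mm) begins 54 mm behind the grasp point. The pads swing forward as they close: fully open they stand 13 mm farther back than shut.
Start: joints at [1.169, 0.207, 1.542, -0, 1.393, -0.15], TCP at [142.713, 557.01, 203.682] pointing down, gripper open.
Joint ranges: [-2.73, 2.73], [-0.86, 2.22], [0.23, 2.46], [-1.11, 4.25], [0.08, 2.63], [-2.82, 2.82]. Speed limits (rad/s): [2.79, 2.79, 3.14, 3.14, 3.14, 3.14].

## Interface

Orientations are given as [roll, pitch, yaw] about the fixed x, y, z axes, in that order (R = Rz(yaw) Ry(pitch) Rx(roll)).
In Python, from bench import * gives the robot as it stands. Calls block until the motion is done:
- movep(position, orientation): joint-space move of the TCP to a pose.
- move_straight(position, ori=None, v=150, max_force=None): straight line of the TCP; ori=None keeps the orientation; v is the mean speed in mm/s. With max_force (N) it stops when the force on the tool has changed by that much, and returns True; else False.
- movej(angles): joint-space move.
- move_gripper(opening): opening from 0.0 (shut) to 1.0 (fully open); the grip force is fixed at half the most; returns when the fingers have stopped.
- dwell(seconds).
- solve_ik(position, orientation): joint angles nearest the present ones, or None.
- state(): the state.
- read_camera(name): name is "scene" or "top" or "wrist"; returns (picture, depth): 480x640x3 uint8, red, green, blue; 480x640 float32, mm along the optical axis (not along the pixel's ray), 0 where there is no reading.
- camera_model(name): a dict with "vertical_fov" (degrees; the focal length in pixels is half the picture's height over the tangent of half this angle, whatever the lens; pixels are square), "cx", "cy" (the principal point, pixels), "view" (4x4, takes a point from world to camera coordinates). Camera axes: x right, y down, z forward; pixel columns grow to the right and rows downward; lengths in mm; the calibration is good to about 2 mm. A picture is of the moment at which its call begins: read the wrist's pose just before it. camera_model takes no time and is no camera call; for the wrist camera it gives the pose at the moment of the call.
A pose or a line that the arm cannot do raises IKError and nothing moves.
- job_done(): hands the job in; it is judged then, once.
The state is a dict: "time_s": time; "joint_pos": joint angles; "qd": joint speeds; "joint_efforts": joint torques, N m; "eef_pos": TCP position; "tcp_rot": TCP orientation; "force": force on the tool from outside, world axes, zero at the start; "moment": the same for the moment, N m; "opening": opening from 0.0 (shut) to 1.0 (fully open); "gripper_force": force on a finger pad.
Only numpy, scipy, OpenCV 4.12 (cv2) and the standard library are available. Lean on these libraries where they do the work, as an engineer would, in place of code of your own. Each camera call takes 0.05 s, during which the arm holds its last target. There are 200 camera calls.

## Task

Sort the four loose brass offcuts on the bench back into the three wooden stock trays: each goes into the tray that already holds a piece of the same section (solid round, tube or square; both square ones share a tray). Stand each one upright on the floor of its tray, and leave the pieces already in the trays standing there too.

Things in the scene. Friction and masses are not known exactly. Their poses are not given: they have to be found in the camera images.
- round_offcut: loose offcut of solid round brass bar, 32 mm diameter, 42 mm tall, standing on its sawn end on the bench, about 0.29 kg. Origin: centre of its underside; z up along its length.
- tube_offcut: loose offcut of brass tube, a plain ring 40 mm outside diameter, 31 mm bore, 34 mm tall, standing on end on the bench, about 0.15 kg. Origin: centre of its underside; z up along its length.
- long_square_offcut: the longer loose offcut of square brass bar, 30 x 30 mm, 44 mm tall, standing on end on the bench, any yaw, about 0.34 kg. Origin: centre of its underside; z up along its length. x and y square to its sides
- short_square_offcut: the shorter loose offcut of square brass bar, 30 x 30 mm, 26 mm tall, standing on end on the bench, any yaw, about 0.2 kg. Origin: centre of its underside; z up along its length. x and y square to its sides
- tray_round: a low light wooden stock tray lined with dark felt, 104 x 172 mm outside and 20 mm high, walls and floor 6 mm thick (inside 92 x 160 mm, floor at 6 mm), fixed to the dark bench mat; of three like trays, the one that already holds a piece of solid round bar. Origin: centre of its underside, on the bench; x across it, y along its length (yaw within 0.35 rad of the bench's), z up
- tray_tube: a low light wooden stock tray lined with dark felt, 104 x 172 mm outside and 20 mm high, walls and floor 6 mm thick (inside 92 x 160 mm, floor at 6 mm), fixed to the dark bench mat; of three like trays, the one that already holds a piece of tube. Origin: centre of its underside, on the bench; x across it, y along its length (yaw within 0.35 rad of the bench's), z up
- tray_square: a low light wooden stock tray lined with dark felt, 104 x 172 mm outside and 20 mm high, walls and floor 6 mm thick (inside 92 x 160 mm, floor at 6 mm), fixed to the dark bench mat; of three like trays, the one that already holds a piece of square bar. Origin: centre of its underside, on the bench; x across it, y along its length (yaw within 0.35 rad of the bench's), z up
- round_stock: the piece of solid round brass bar already in its tray: 32 mm diameter, 50 mm tall, loose, standing on the tray floor about 53 mm from the tray's middle, near its +y end. Origin: centre of its underside; z up along its length.
- tube_stock: the piece of brass tube already in its tray: 40 mm outside, 31 mm bore, 26 mm tall, loose, standing on the tray floor about 53 mm from the tray's middle, near its +y end. Origin: centre of its underside; z up along its length.
- square_stock: the piece of square brass bar already in its tray: 30 x 30 mm, 36 mm tall, loose, standing on the tray floor about 53 mm from the tray's middle, near its +y end. Origin: centre of its underside; z up along its length.
Not all that is in view belongs to the job. What is shaped like the short_square_offcut but blue or pink is not meant.

How it is judged:
By the outcome, as a careful person would: the job done as asked, in the order asked, and still so for the second after the job is handed in, with the robot touching nothing.
It also fails if it takes over 96 s, if anything falls off the work surface, if the arm or the gripper's body presses on something with over 40 N, if the wrist force passes 120 N, or if a joint passes its speed limit or range.

## Working session

There is one attempt and no reset: what is moved stays moved. The work goes in short steps, each a Python script; the robot and the scene stay as the last script left them, time stands still between calls to the robot, and variables do not carry over. Pictures are saved under pics/ and viewed, at most 14 in all, crops included, and the job is handed in when it is done.

```bash
mkdir -p pics; python3 - <<'E'
from bench import *
import cv2,numpy as np
for n in("top","scene"):
    p,d=read_camera(n); m=camera_model(n); cv2.imwrite(f"pics/{n}0.png",p[:,:,::-1]); np.savez(f"{n}0.npz",p=p,d=d)
    print(n,{k:np.round(v,3).tolist() for k,v in m.items()},(d>0).mean(),d[d>0].min(),d.max())
print(state()["tcp_rot"],state()["time_s"])
E
```

```text
top {'vertical_fov': 51.444, 'cx': 322.993, 'cy': 238.881, 'view': [[-0.017, -1.0, -0.008, 23.073], [-0.999, 0.017, -0.034, 457.522], [0.034, 0.007, -0.999, 1032.73], [0.0, 0.0, 0.0, 1.0]]} 0.9959407552083334 718.5066 1849.8387
scene {'vertical_fov': 51.747, 'cx': 320.722, 'cy': 237.547, 'view': [[0.214, 0.977, -0.022, -111.526], [0.707, -0.17, -0.686, -281.186], [-0.674, 0.132, -0.727, 1219.961], [0.0, 0.0, 0.0, 1.0]]} 0.9959049479166666 530.31146 3188.3523
[-3.13945645e+00 -3.44943682e-04  2.89079958e+00] 0.1
```

View pics/top0.png

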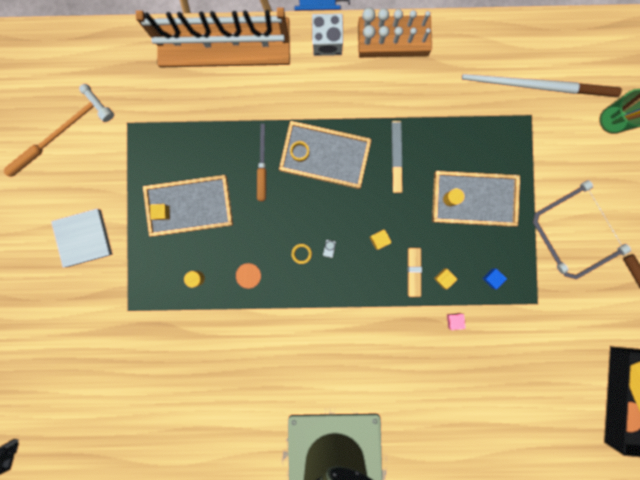

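View pics/scene0.png

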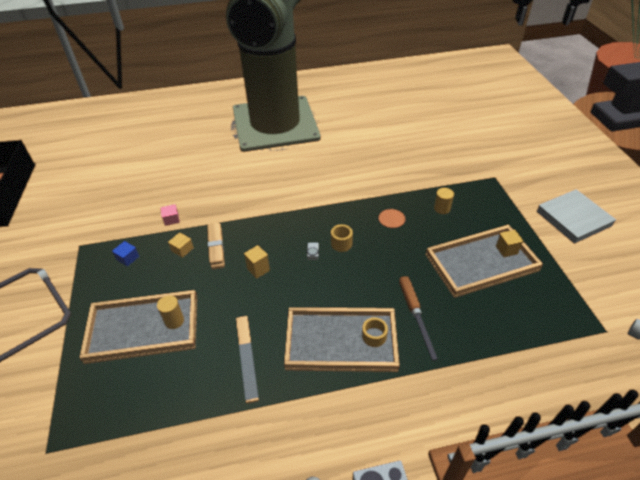

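The top view shows these brass pieces:
- Loose, with tops seen from above: round (192,279), tube (301,254), squares (381,240) and (446,279).
- Trays: square at (187,205), tube at (325,155), round at (476,198).
- Distractors: blue cube (496,279), pink cube (457,322), copper disc (248,276).

Next I'll measure heights to separate the long square from the short one.

```bash
cat > h.py <<'E'
import numpy as np,cv2
from bench import *
def ray(m,uv,z):
    f=240/np.tan(np.radians(m["vertical_fov"])/2); V=np.array(m["view"]);R,t=V[:3,:3],V[:3,3]
    uv=np.atleast_2d(np.float64(uv)); d=np.c_[(uv[:,0]-m["cx"])/f,(uv[:,1]-m["cy"])/f,np.ones(len(uv))]@R
    o=-R.T@t; return o+d*((z-o[2])/d[:,2])[:,None]
def heights(m,d):
    f=240/np.tan(np.radians(m["vertical_fov"])/2);V=np.array(m["view"]);R,t=V[:3,:3],V[:3,3]
    v,u=np.mgrid[:480,:640]; P=np.dstack([(u-m["cx"])/f*d,(v-m["cy"])/f*d,d])-t
    return P@R
E
cat > meas.py <<'E'
from h import *
z=np.load("top0.npz");p,d=z["p"],z["d"];m=camera_model("top");P=heights(m,d);H=P[...,2]
hsv=cv2.cvtColor(p,cv2.COLOR_RGB2HSV)
print("mat z",np.median(H[230:300,130:170]),np.median(H[130:160,400:430]))
C=dict(round=(192,279,42),tube=(301,254,34),sqA=(381,240,0),sqB=(446,279,0),rstock=(455,197,56),tstock=(299,151,32),sstock=(159,212,42))
for n,(u,v,h) in C.items():
    r=17;sl=(slice(v-r,v+r),slice(u-r,u+r)); b=(hsv[sl][...,1]>120)&(hsv[sl][...,2]>90)&(hsv[sl][...,0]<35)
    hh=H[sl]; top=np.percentile(hh[b],85); k=(b&(abs(hh-top)<5)).astype(np.uint8)
    nn,l,s,c=cv2.connectedComponentsWithStats(k); i=1+np.argmax(s[1:,4]); k=(l==i).astype(np.uint8)
    ct=max(cv2.findContours(k,0,2)[0],key=cv2.contourArea)[:,0]+[u-r,v-r]
    W=ray(m,ct,h or top); (c,sz,a)=cv2.minAreaRect(W[:,:2].astype(np.float32)); q,rad=cv2.minEnclosingCircle(W[:,:2].astype(np.float32))
    print(n,"top",top.round(1),"px",s[i,4],"c",np.round(c,1),"sz",np.round(sz,1),"yaw",round(a,1),"circ",np.round(q,1),round(rad,1))
for n,(u0,v0,u1,v1) in dict(square=(135,168,240,242),tube=(272,115,380,194),roundt=(425,163,527,234)).items():
    s=hsv[v0:v1,u0:u1]; k=((s[...,1]>60)&(s[...,2]>120)&(s[...,0]<30)).astype(np.uint8)
    ct=max(cv2.findContours(k,0,2)[0],key=cv2.contourArea)[:,0]+[u0,v0]
    W=ray(m,ct,20)[:,:2].astype(np.float32); c,sz,a=cv2.minAreaRect(W); print(n,np.round(c,1),np.round(sz,1),round(a,2),"rimz",np.round(np.median(H[v0:v1,u0:u1][k>0]),1))
q=cv2.resize(p[215:305,355:515],None,fx=5,fy=5,interpolation=2);cv2.imwrite("pics/crop1.png",q[:,:,::-1])
E
python3 meas.py
```

```text
mat z 1.6695813053046655 1.281269873345745
round top 44.4 px 196 c [381.2 281.9] sz [30.4 30.2] yaw 89.1 circ [381.3 282. ] 15.9
tube top 35.9 px 118 c [429.   61.4] sz [38.7 36.6] yaw 89.0 circ [428.8  61. ] 19.8
sqA top 46.1 px 220 c [ 455.2 -100.1] sz [29.9 30.2] yaw 28.5 circ [ 455.2 -100.1] 20.1
sqB top 28.0 px 208 c [ 373.6 -233.8] sz [30.1 28.9] yaw 43.8 circ [ 372.2 -233.2] 19.5
rstock top 57.8 px 188 c [ 537.3 -249.7] sz [31.8 28. ] yaw 89.0 circ [ 537.4 -249.7] 16.4
tstock top 33.8 px 79 c [640.1  61.2] sz [36.1 36.8] yaw 25.7 circ [640.1  61.4] 19.1
sstock top 44.7 px 199 c [519. 351.] sz [28.5 28.5] yaw 89.7 circ [518.6 351.5] 19.3
square [532.1 296.3] [109.  176.8] 6.97 rimz 20.1
tube [640.2   7.2] [222.8 150.5] 88.91 rimz 16.7
roundt [ 536.3 -302. ] [178.6 108.6] 85.92 rimz 19.5
```

View pics/crop1.png

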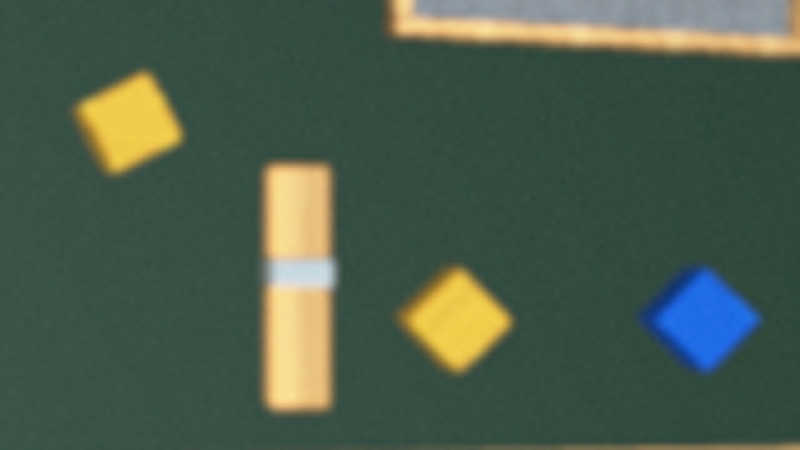

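Heights above the mat settle which square is which. The one at (381,240) stands 44 mm, so it is the long one, and (446,279) stands 26 mm, so it is the short one. The crop shows both in brass, with the blue cube a separate piece to the right. I'll re-measure the tube tray, because its ROI caught the table edge, and place the long square.

```bash
cat >> h.py <<'E'
def tray_pt(c,th,y,x=0): return np.array(c)+np.array([x*np.cos(th)-y*np.sin(th),x*np.sin(th)+y*np.cos(th)])
def pick_place(src,ga,gz,dst,pa,w):
    """ga/pa: world angle of the closing line at pick/place; gz: TCP height at pick; w: piece width"""
    o=lambda a:[np.pi,0,a+np.pi/2]
    op=min(1,(w+24)/85)
    movep([*src,130],o(ga)); move_gripper(op)
    hit=move_straight([*src,gz],v=120,max_force=15); print("down hit",hit,np.round(state()["eef_pos"],1))
    z=state()["eef_pos"][2]
    move_gripper(0); s=state(); print("grip",round(s["opening"],3),"exp",round(w/85,3),round(s["gripper_force"],1))
    if s["opening"]<w/85-.12: print("MISSED"); return
    move_straight([*src,130],v=200); movep([*dst,130],o(pa)); print("lift opening",round(state()["opening"],3))
    move_straight([*dst,z+16],v=200); hit=move_straight([*dst,z+5],v=30,max_force=8)
    print("place hit",hit,"z",np.round(state()["eef_pos"][2]-z,1))
    move_gripper(min(1,(w+18)/85)); move_straight([*dst,130],v=200); print("t",state()["time_s"])
E
python3 - <<'E'
from h import *
z=np.load("top0.npz");p=z["p"];m=camera_model("top");hsv=cv2.cvtColor(p,cv2.COLOR_RGB2HSV)
s=hsv[121:194,272:380];k=((s[...,1]>60)&(s[...,2]>120)&(s[...,0]<30)).astype(np.uint8);k[:1]=0
ct=max(cv2.findContours(k,0,2)[0],key=cv2.contourArea)[:,0]+[272,121]
print("tubetray",cv2.minAreaRect(ray(m,ct,20)[:,:2].astype(np.float32)))
th=np.radians(6.97)
pick_place([455.2,-100.1],np.radians(28.5),14,tray_pt((532.1,296.3),th,-50),th,30)
p,d=read_camera("top");cv2.imwrite("pics/top1.png",cv2.resize(p[100:320,120:540],None,fx=1.9,fy=1.9)[:,:,::-1])
E
```

```text
tubetray ((633.7298583984375, 8.785346984863281), (175.8123016357422, 109.09148406982422), 76.22760009765625)
down hit False [ 456.  -100.4   14.7]
grip 0.298 exp 0.353 58.6
lift opening 0.002
place hit False z 4.9
t 9.1
```

View pics/top1.png

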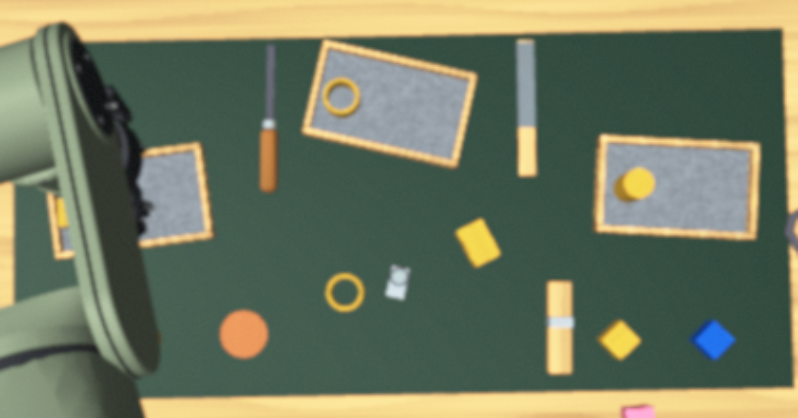

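The long square slipped out of the grip during the lift. It now lies near crop (478,243), which is full-frame (371,228), and it looks tipped over. I'll look from close by.

```bash
python3 - <<'E'
from h import *
m=camera_model("top");print(ray(m,[(371,228)],15))
movep([465,-20,230],[np.pi,0,np.pi/2]); 
m=camera_model("wrist");p,d=read_camera("wrist")
P=heights(m,d);np.savez("w1.npz",p=p,d=d,P=P);print({k:np.round(v,3).tolist() for k,v in m.items()})
cv2.imwrite("pics/w1.png",p[:,:,::-1]);print(state()["time_s"],state()["force"])
p,d=read_camera("scene");cv2.imwrite("pics/s1.png",cv2.resize(p[180:380,60:360],None,fx=2.5,fy=2.5)[:,:,::-1])
E
```

```text
[[478.48657232 -84.69069551  15.        ]]
{'vertical_fov': 64.347, 'cx': 319.089, 'cy': 240.637, 'view': [[1.0, 0.001, -0.001, -463.272], [0.001, -0.954, 0.301, -65.769], [-0.0, -0.301, -0.954, 398.607], [0.0, 0.0, 0.0, 1.0]]}
10.3333 [-0.51692917  0.18341534  0.42070541]
```

View pics/w1.png

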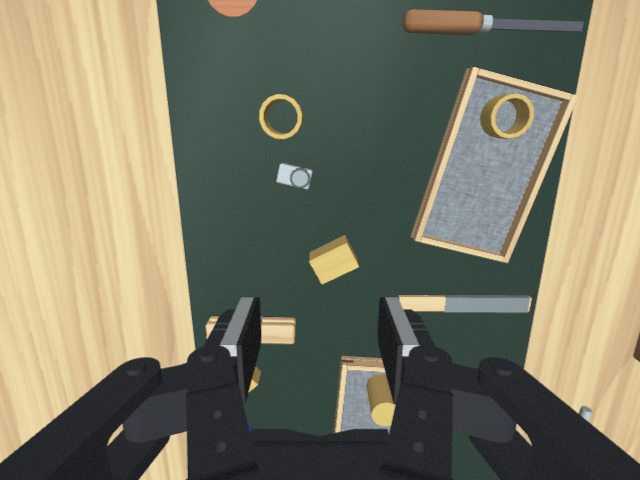

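View pics/s1.png

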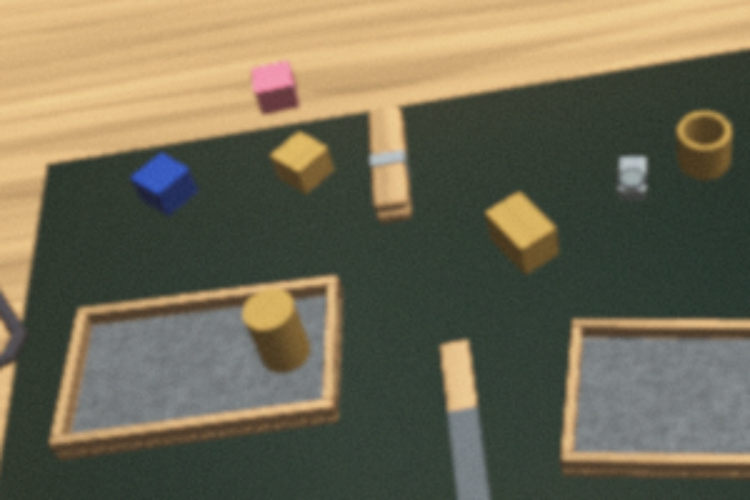

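The long square now lies on its side at about (478,-85), 30 mm high. I'll need to know why the grip failed before uprighting it. So I'll do the round piece next, gripped at its middle and moved more slowly, logging the opening at each stage of the lift.

```bash
python3 - <<'E'
s=open("h.py").read()
a=s.index("    move_straight([*src,130],v=200); movep"); b=s.index("    move_straight([*dst,z+16]")
s=s[:a]+'''    for h in (4,12,50,115):
        move_straight([*src,z+h],v=100); s=state(); print("lift",h,round(s["opening"],3),round(s["gripper_force"],1),round(s["force"][2],1))
        if s["opening"]<w/85-.12: print("LOST"); return
    movep([*dst,z+115],o(pa)); print("carried",round(state()["opening"],3))
'''+s[b:]
open("h.py","w").write(s)
E
python3 - <<'E'
from h import *
th=np.radians(-4.08)
pick_place([381.2,281.9],np.radians(0),4,tray_pt((536.3,-302),th,-30),th,32)
E
```

```text
down hit False [382.  282.3   4.7]
grip 0.33 exp 0.376 58.8
lift 4 0.331 59.3 -2.6
lift 12 0.327 59.5 -3.1
lift 50 0.327 59.5 -3.6
lift 115 0.331 59.5 -4.2
carried 0.326
place hit True z 6.4
t 19.6917
```

A mid-height grip holds. The tube and the short square come next.

```bash
python3 - <<'E'
from h import *
th=np.radians(-13.77)
pick_place([429,61.3],th,3,tray_pt((633.7,8.8),th,-30),th,40)
th=np.radians(6.97)
pick_place([372.9,-233.5],np.radians(43.8-90),2,tray_pt((532.1,296.3),th,2),th,30)
movep([465,-20,230],[np.pi,0,np.pi/2])
m=camera_model("wrist");p,d=read_camera("wrist");np.savez("w2.npz",p=p,d=d,P=heights(m,d))
P=heights(m,d);hsv=cv2.cvtColor(p,cv2.COLOR_RGB2HSV)
k=((abs(P[...,0]-478)<40)&(abs(P[...,1]+85)<45)&(P[...,2]>24)&(P[...,2]<40)&(hsv[...,1]>110)).astype(np.uint8)
ct=max(cv2.findContours(k,0,2)[0],key=cv2.contourArea)[:,0]; W=ray(m,ct,30)[:,:2].astype(np.float32)
print("long sq",cv2.minAreaRect(W),np.median(P[...,2][k>0]))
p,d=read_camera("top");cv2.imwrite("pics/top2.png",cv2.resize(p[100:320,120:540],None,fx=1.9,fy=1.9)[:,:,::-1]);print(state()["time_s"])
E
```

```text
down hit False [429.8  61.3   3.6]
grip -0.003 exp 0.471 3.7
MISSED
down hit False [ 373.5 -234.1    2.7]
grip -0.003 exp 0.353 0.0
MISSED
long sq ((478.6270751953125, -82.69187927246094), (44.28759765625, 31.233623504638672), 27.838768005371094) 30.074378082096114
28.25
```

View pics/top2.png

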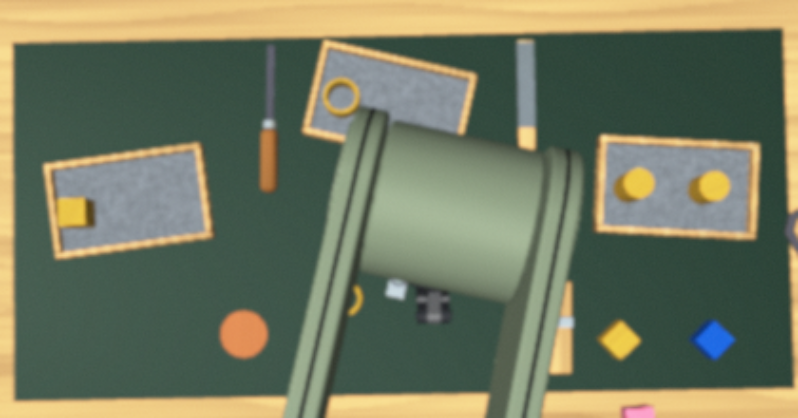

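The round piece now stands in its tray at crop (712,186). Both other grasps closed on nothing, as if the real fingertips sit higher than the reported TCP. I'll check that against the wrist depth image.

```bash
python3 - <<'E'
from h import *
for n in("w1.npz","w2.npz"):
    z=np.load(n);P=z["P"];d=z["d"]
    k=(d>0)&(P[...,2]>120)&(P[...,2]<330);v,u=np.where(k)
    Q=P[k];i=np.argsort(Q[:,2])[::max(1,len(Q)//8)][:6];print(n,len(Q),np.percentile(Q[:,2],[0,.5,2,5]).round(1));
    t=Q[:,2]<np.percentile(Q[:,2],3);print(np.c_[u[k.nonzero()[0]*0+0] if 0 else u[t],v[t]][::40][:6].tolist(),Q[t].mean(0).round(1),Q[t].min(0).round(1),Q[t].max(0).round(1))
p=np.load("w2.npz")["p"];cv2.imwrite("pics/w2.png",p[:,:,::-1])
s=state();print(s["eef_pos"],s["tcp_rot"],s["opening"],s["joint_pos"],s["force"])
E
```

```text
w1.npz 29771 [259.1 263.4 268.3 275.1]
[[241, 297], [243, 298], [245, 299], [246, 300], [246, 301], [245, 302]] [463.8 -14.7 266.5] [426.4 -30.4 259.1] [500.9  -7.4 270.8]
w2.npz 31244 [258.9 263.4 269.5 279.2]
[[303, 294], [309, 295], [315, 296], [321, 297], [327, 298], [333, 299]] [462.9 -11.2 267.4] [449.1 -14.4 258.9] [476.4  -8.5 272.9]
[463.94623483 -20.73812576 228.25358399] [-3.13821663e+00 -4.80058708e-04  1.56886858e+00] 0.00043251885869956226 [-2.31138835e-01 -5.11222306e-02  1.76682091e+00 -3.02586175e-04
  1.42929078e+00 -2.29168710e-01] [ 0.17804686  0.09573692 -0.18319528]
```

View pics/w2.png

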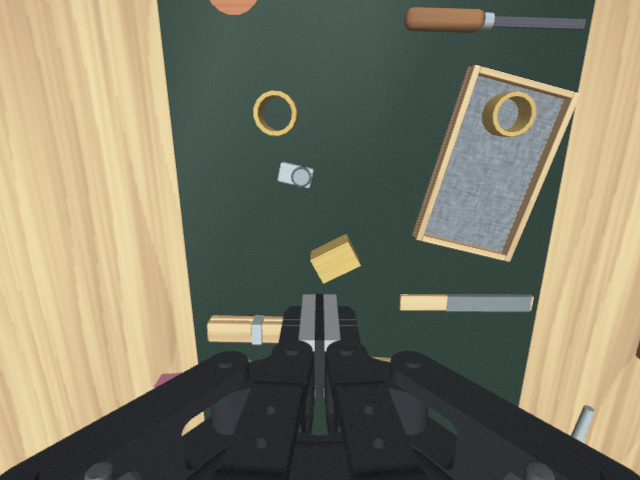

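The fingertips in the depth image sit about 30 mm above the reported TCP (259 against 228). That fits every grasp so far: 35 mm up the 42 mm round held, while 33 mm up the tube and the short square missed. I'll confirm it with a gentle touch on the mat.

```bash
python3 - <<'E'
from h import *
x,y=465,-22
move_straight([x,y,20],v=250)
print(move_straight([x,y,-45],v=40,max_force=5),state()["eef_pos"],state()["force"])
move_straight([x,y,60],v=200)
m=camera_model("wrist")
p,d=read_camera("top"); m=camera_model("top")
print(state()["time_s"]); cv2.imwrite("t3.png",p)
# what tilts can the arm do around the closing line of the lying bar (axis angle 27.84 deg)?
a=np.radians(27.84)
R0=np.array([[1,0,0],[0,-1,0],[0,0,-1.]])
from scipy.spatial.transform import Rotation as Rn
for az in (a,a+np.pi):            # az: direction the tool z leans to
  for t in (-50,-40,-30,30,40,50):
    for flip in (0,np.pi):
      R=Rn.from_rotvec(np.radians(t)*np.array([-np.sin(az),np.cos(az),0]))*Rn.from_euler("xyz",[np.pi,0,az+flip])
      q=solve_ik([478,-83,40],R.as_euler("xyz"))
      if az==a: print(t,flip>0,None if q is None else np.round(q,2))
E
```

```text
True [464.8454642  -21.97854089 -27.54797176] [-1.71805031 -0.07970049  6.1520241 ]
31.0
-50 False [-0.97  0.23  2.31  1.2   0.95 -0.81]
-50 True [-0.97  0.23  2.31  1.2   0.95  2.33]
-40 False [-0.84  0.13  2.27  0.99  0.84 -0.48]
-40 True [-0.84  0.13  2.27  0.99  0.84  2.66]
-30 False [-0.7   0.09  2.2   0.72  0.78 -0.12]
-30 True None
30 False [-0.14  0.55  1.54 -0.3   1.49  1.04]
30 True [-0.14  0.55  1.54 -0.3   1.49 -2.11]
40 False [-0.1   0.68  1.43 -0.36  1.65  1.07]
40 True [-0.1   0.68  1.43 -0.36  1.65 -2.07]
50 False [-0.07  0.8   1.31 -0.42  1.8   1.09]
50 True [-0.07  0.8   1.31 -0.42  1.8  -2.05]
```

The real tips reach the mat at TCP z = -27.5, so all TCP heights need 27.5 mm subtracted. I'll re-measure the tube, which was nudged, and retry the tube and the short square with that correction.

```bash
sed -i 's/print("MISSED"); return/print("MISSED"); move_straight([*src,110],v=200); return/; s/print("LOST"); return/print("LOST"); move_straight([*src,110],v=200); return/; s/,130\]/,90]/g; s/z+115/z+100/; s/(4,12,50,115)/(5,100)/; s/v=100)/v=150)/' h.py
python3 - <<'E'
from h import *
OFF=27.5
p=cv2.imread("t3.png");m=camera_model("top")
z=np.load("w2.npz");P=z["P"];hsv=cv2.cvtColor(z["p"],cv2.COLOR_RGB2HSV)
k=((abs(P[...,0]-429)<50)&(abs(P[...,1]-61)<50)&(P[...,2]>30)&(P[...,2]<40)&(hsv[...,1]>90))
W=P[k];c,r=cv2.minEnclosingCircle(W[:,:2].astype(np.float32));print("tube",c,r,np.median(W[:,2]))
if abs(r-20)<2.5:
    th=np.radians(-13.77); pick_place(list(c),th,5-OFF,tray_pt((633.7,8.8),th,-30),th,40)
th=np.radians(6.97)
pick_place([372.9,-233.5],np.radians(43.8-90),4-OFF,tray_pt((532.1,296.3),th,2),th,30)
E
```

```text
tube (421.9120178222656, 62.577396392822266) 19.899288177490234 33.73694029443802
down hit False [422.7  62.6 -21.9]
grip 0.452 exp 0.471 59.7
lift 5 0.451 60.4 -0.7
lift 100 0.453 60.4 -1.5
carried 0.451
place hit True z 6.7
t 37.4583
down hit False [ 373.5 -234.   -22.9]
grip 0.337 exp 0.353 59.9
lift 5 0.333 59.1 -1.2
lift 100 0.337 59.1 -1.7
carried 0.337
place hit True z 6.5
t 45.3833
```

Both are placed, with floor contact at about +6 mm as expected. Now I'll upright the long square: grip it with the tool tilted 42° one way, swing to 42° the other way in the air, and set it down.

```bash
cat >> h.py <<'E'
from scipy.spatial.transform import Rotation as Rn
def tilted(az,t):
    return Rn.from_rotvec(np.radians(t)*np.array([-np.sin(az),np.cos(az),0]))*Rn.from_euler("xyz",[np.pi,0,az])
E
python3 - <<'E'
from h import *
OFF=27.5;az=np.radians(27.84);c=np.array([478.6,-82.7,15.])
def pose(R,pt,s):  # tcp (reported) such that pt lies s mm behind the real tip
    return pt+R.apply([0,0,1])*(s+OFF)
R1,R2=tilted(az,42),tilted(az,-42);e1,e2=R1.as_euler("xyz"),R2.as_euler("xyz");up=np.array([0,0,75.])
move_gripper(.65)
movep(pose(R1,c+up,8),e1)
print(move_straight(pose(R1,c,8),v=120,max_force=12),state()["eef_pos"]-pose(R1,c,8))
move_gripper(0);s=state();print("grip",s["opening"],s["gripper_force"])
move_straight(pose(R1,c+up,8),v=150);print(state()["opening"])
movep(pose(R2,c+up,8),e2);print(state()["opening"],state()["time_s"])
move_straight(pose(R2,c+[0,0,16],8),v=150)
print(move_straight(pose(R2,c+[0,0,2],8),v=30,max_force=6),state()["eef_pos"]-pose(R2,c,8))
p,d=read_camera("scene");cv2.imwrite("pics/s2.png",cv2.resize(p[180:380,100:400],None,fx=2.5,fy=2.5)[:,:,::-1]);print(state()["time_s"])
E
```

```text
False [ 0.38247944 -0.04614201  0.25782962]
grip 0.3393068048160662 60.41853904724121
0.3388759186609162
0.33342506564469837 50.15
True [ 1.54243628 -0.86420301  9.03679162]
51.1
```

View pics/s2.png

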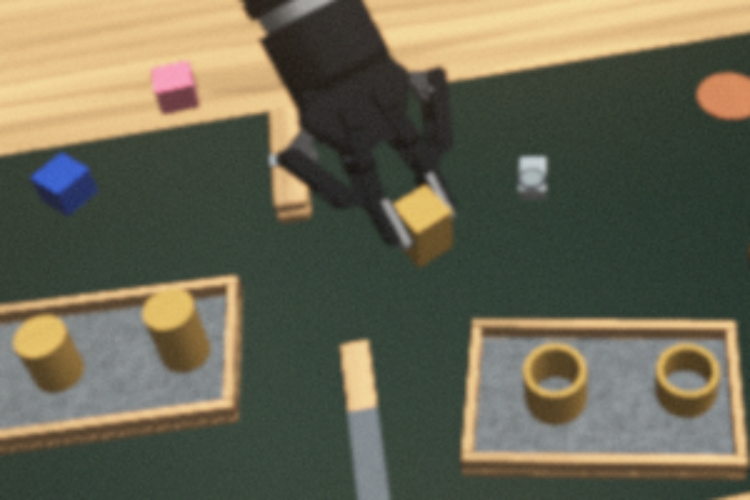

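The bar is nearly upright and touching the mat at crop (425,225). The two tubes and two rounds stand in their trays. Now I'll release it, back off and measure.

```bash
python3 - <<'E'
from h import *
az=np.radians(27.84);R2=tilted(az,-42);s=state()
move_gripper(.62); t=np.array(s["eef_pos"]); move_straight(t-R2.apply([0,0,70]),v=150)
movep([455,0,170],[np.pi,0,np.pi/2])
m=camera_model("wrist");p,d=read_camera("wrist");P=heights(m,d);hsv=cv2.cvtColor(p,cv2.COLOR_RGB2HSV)
k=((abs(P[...,0]-478)<60)&(abs(P[...,1]+83)<60)&(P[...,2]>18)&(P[...,2]<50)&(hsv[...,1]>90)).astype(np.uint8)
print("top h",np.percentile(P[...,2][k>0],[50,80,95]))
k&=(P[...,2]>40).astype(np.uint8)
ct=max(cv2.findContours(k,0,2)[0],key=cv2.contourArea)[:,0]
print(cv2.minAreaRect(ray(m,ct,44)[:,:2].astype(np.float32)),state()["time_s"])
E
```

```text
top h [43.75767026 44.58385033 45.1728051 ]
((477.2250061035156, -83.21505737304688), (30.456449508666992, 31.642391204833984), 28.071107864379883) 53.0667
```

It stands upright: top at 44 mm, about 30 x 31 mm, yaw 28°. Now I'll place it.

```bash
python3 - <<'E'
from h import *
th=np.radians(6.97)
pick_place([477.2,-83.2],np.radians(28.07),10-27.5,tray_pt((532.1,296.3),th,-48),th,30)
movep([430,-60,230],[np.pi,0,np.pi/2])
p,d=read_camera("scene");cv2.imwrite("pics/s3.png",cv2.resize(p[180:390,60:600],None,fx=1.48,fy=1.48)[:,:,::-1]);print(state()["time_s"])
m=camera_model("top");p,d=read_camera("top");H=heights(m,d)[...,2];hsv=cv2.cvtColor(p,cv2.COLOR_RGB2HSV)
cv2.imwrite("pics/top3.png",cv2.resize(p[100:320,120:540],None,fx=1.9,fy=1.9)[:,:,::-1])
E
```

```text
down hit False [478.  -83.4 -16.8]
grip 0.345 exp 0.353 60.4
lift 5 0.339 59.4 -3.0
lift 100 0.339 59.4 -4.2
carried 0.342
place hit True z 6.4
t 59.6083
60.9917
```

View pics/s3.png

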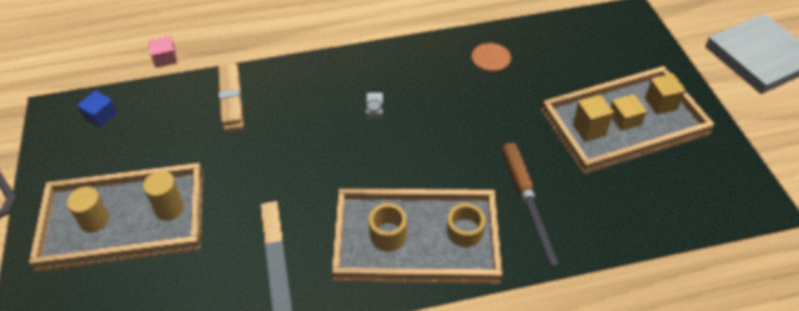

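View pics/top3.png

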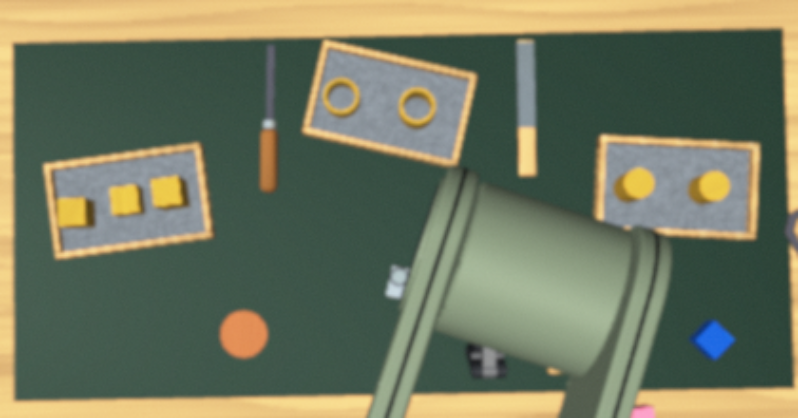

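All seven pieces stand upright in the right trays: three squares at crop (72-167, 190-212), two tubes at (341,96) and (417,107), two rounds at (638,184) and (712,186). The gripper is clear of everything.

```bash
python3 -c "
from bench import *
print(job_done())"
```

```text
the job is handed in; nothing more can be done
None
```

I handed the job in at about 61 s of the 96 s allowed: the last pictures show all four offcuts and the three original pieces upright in the right trays. I dropped the long square once, because the fingertips sit about 27 mm above the reported TCP, then stood it up again and placed it.

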